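# Find and release the key left latched on a handpiece control unit

## Robot

A 6-joint arm with a two-finger parallel gripper is mounted at the origin on the work surface. World frame = base frame: x ahead of the robot, y to its left, z up, the work surface at z = 0. Lengths are in m, angles in degrees, forces in N, time in s.
With the tool pointing down it reaches from about 0.4 to 0.825 m from the base axis. Payload 7 kg.
Tool frame: the origin (TCP) lies on the centre line of the jaws, within the pads' length; the fingertips stand 8 mm ahead of it and the grasp point (between the pads) lies 11 mm behind it; z points along the fingers, y is the line along which they close (so a half turn about z gives the same grasp; the last joint's range is limited). The gripper opens to 88 mm and grips with 3 to 60 N. Pads are 19 mm wide; open, the fingers measure 130 mm over their backs; the gripper's body (78 mm by 193 mm) begins 47 mm behind the grasp point.
Start: joints at [-50.873, 20.546, 0.682, 0, -70.136, -16.507], TCP at [0.26, -0.623, 0.235] pointing down, gripper open.
Joint ranges: [-176.03, 176.03], [-82.01, 121.73], [-58.28, 71.71], [-173.87, 95.51], [-174.79, -0.11], [-173.66, 173.66]. Speed limits (degrees/s): [136.94, 136.94, 172.46, 180, 180, 180].

## Interface

Orientations are given as [roll, pitch, yaw] about the fixed x, y, z axes, in that order (R = Rz(yaw) Ry(pitch) Rx(roll)).
In Python, from plant import telemetry, viewer, close_job, models gives the robot as it stands.
- The arm moves only by the shell command python3 -m handwheel 'ROWS' [FORCE]. ROWS is JSON, a list of rows, each an object with "grip": the closure, from -1 (fully open) to 1 (shut); "travel": the shift along the tool's x, y, z as a fraction of full scale, a list of three; "spin": the turn about the tool's z as a fraction of full scale. A call has 1 to 8 rows; each row shifts and turns the commanded pose from where the row before left it, along the tool's axes as they then stand; what a row does not reach is not made up. Full scale, the value 1, is 0.025 m for a shift and 5 degrees for a turn. A row lasts 1/8 s, in which the tool goes at most 62.5 mm and 10.7 degrees, less where a joint would pass 70% of its speed; a pose out of reach is approached as far as the arm can. A call with a number of a shift or a turn outside -1 to 1 is refused whole. A call with a gripper value outside its range is refused whole. The fingers move at their own pace and stop on an object; FORCE is the grip in N (left out, the last holds). Time passes only in rows, so rows that do not move let the fingers close. It gives the time, the measured TCP pose, the force, the opening and the grip force at its end, in the units of the state.
- telemetry.get_state(): the state, without advancing time (a new reading comes with each control period).
- viewer.capture(name): name is "side" or "top" or "wrist"; returns the picture (420x560x3 uint8, red, green, blue); there is no depth.
- viewer.calibration(name): a dict with "fx", "fy", "cx", "cy" (pixels), "k1" (the pictures are not rectified: a ray, as slopes to the right and down, at radius r is drawn at 1 + k1 r^2 times it, then the intrinsics apply), "T" (4x4, takes a point from camera to world coordinates); the wrist camera has in their place "T_tool_cam" (4x4, takes a point from camera to tool coordinates, whose origin is the TCP and whose axes are the flange's). Camera axes: x right, y down, z forward; pixel columns grow to the right and rows downward; lengths in m; the calibration is good to about 2 mm. A picture is of the moment at which its call begins: read the wrist's pose just before it. calibration takes no time and is no camera call.
- close_job(): hands the job in; it is judged then, once.
Trained networks look in the newest picture that a camera, given by its name, has taken for a name from the list of things; names that differ only in an ending like _2 or _b are one class to them, and where a whole thing is asked for, a point or a joint stands for the part that bears it (a point fixed in the world has none). Each returns a list of dicts, best first, with "p" (0 to 1); they miss things now and then, are a little off and sometimes report something else, mostly with a low value. They report only what shows in the picture. A call takes as long as a camera call.
- models.find_in(camera, thing): "position" ([column, row] in pixels, amid what is visible of it).
The state is a dict: "time_s": time; "joints": joint angles; "qd": joint speeds; "joint_torque": joint torques, N m; "tcp_pos": TCP position; "eef_rot": TCP orientation; "contact_force": force on the tool from outside, world axes, zero at the start; "moment": the same for the moment, N m; "gripper_width": finger opening in m; "gripper_force": force on a finger pad.
Only numpy, scipy, OpenCV 4.12 (cv2) and the standard library are available. Lean on these libraries where they do the work, as an engineer would, in place of code of your own. Each camera call takes 0.05 s, during which the arm holds its last target. There are 200 camera calls.

## Task

One of the four identical keys on top of the handpiece control unit has been left latched down, so one output is still live. With the fingertips, starting at the round speed dial and working along the row, tap all four keys lightly, one after the other, to feel which one is down; then press that key once all the way down and let go so that it springs up, leaving all four keys up. A light tap must not push any key through its click, and nothing is to be gripped, lifted or shoved about.

Things in the scene. Friction and masses are not known exactly. Their poses are not given: they have to be found in the camera images.
- unit: handpiece control unit: grey box fixed to the bench, 190 deep (x) x 260 wide (y) x 85 mm high to its flat deck. Origin: centre of its underside; z up, socket panel faces -x. On the deck a fixed black round speed dial (diameter 38, 16 mm high) at x -45, y +98 mm and, in line with it, the keys at x -45 and y +42 (key 1, next to the dial), +4, -34, -72 mm (key 4)
- cap1: key 1 (next to the dial): ivory cap 22 (x) x 18 (y) mm, 38 mm from the next centre to centre; origin at the centre of its flat top, axes as the unit's. Top 96 mm above the bench when up (11 mm over the deck), 92.5 mm when latched down
- cap2: key 2 (no. 2 from the dial): ivory cap 22 (x) x 18 (y) mm, 38 mm from the next centre to centre; origin at the centre of its flat top, axes as the unit's. Top 96 mm above the bench when up (11 mm over the deck), 92.5 mm when latched down
- cap3: key 3 (no. 3 from the dial): ivory cap 22 (x) x 18 (y) mm, 38 mm from the next centre to centre; origin at the centre of its flat top, axes as the unit's. Top 96 mm above the bench when up (11 mm over the deck), 92.5 mm when latched down
- cap4: key 4 (farthest from the dial): ivory cap 22 (x) x 18 (y) mm, 38 mm from the next centre to centre; origin at the centre of its flat top, axes as the unit's. Top 96 mm above the bench when up (11 mm over the deck), 92.5 mm when latched down
- key1 (a joint): travel of key 1, m: 0 up, 0.0035 latched, 0.0074 bottom stop. Push-push: pushed to the stop and let go, an up key stays latched, a latched one springs up; a push short of 0.006 changes nothing. An up key gives at 2.8 N, plus 0.18 N per mm (4.1 N at the stop, 1 N more when pushed at 20 mm/s); a latched one only at 3.4 N, then the same
- key2 (a joint): travel of key 2, m: 0 up, 0.0035 latched, 0.0074 bottom stop. Push-push: pushed to the stop and let go, an up key stays latched, a latched one springs up; a push short of 0.006 changes nothing. An up key gives at 2.8 N, plus 0.18 N per mm (4.1 N at the stop, 1 N more when pushed at 20 mm/s); a latched one only at 3.4 N, then the same
- key3 (a joint): travel of key 3, m: 0 up, 0.0035 latched, 0.0074 bottom stop. Push-push: pushed to the stop and let go, an up key stays latched, a latched one springs up; a push short of 0.006 changes nothing. An up key gives at 2.8 N, plus 0.18 N per mm (4.1 N at the stop, 1 N more when pushed at 20 mm/s); a latched one only at 3.4 N, then the same
- key4 (a joint): travel of key 4, m: 0 up, 0.0035 latched, 0.0074 bottom stop. Push-push: pushed to the stop and let go, an up key stays latched, a latched one springs up; a push short of 0.006 changes nothing. An up key gives at 2.8 N, plus 0.18 N per mm (4.1 N at the stop, 1 N more when pushed at 20 mm/s); a latched one only at 3.4 N, then the same
- bottle: small amber bottle with white cap, diameter 32, 56 mm high, loose on the rear of the unit's deck; origin under its centre
- cup: small red open cup, 36 mm across, 24 mm high, loose on the rear of the unit's deck; origin under its centre
- torch: black torch standing on its lens end on the bench left of the unit (the dial's side), diameter 40, 115 mm high, loose; origin under its centre
- handpiece: drill handpiece (steel, blue nose) lying in a purple cradle on the bench right of the unit (key 4's side), one loose piece 190 x 50 mm, 60 mm high; origin under the cradle's centre, handpiece along x
- shell1: pink hearing-aid shell, 20 x 15 x 17 mm, loose on the bench in front of the unit; origin under its centre
- shell2: second pink hearing-aid shell, same size, loose in front of the unit; origin under its centre

How it is judged:
By the outcome, as a careful person would: the job done as asked, in the order asked, and still so for the second after the job is handed in, with the robot touching nothing.
It also fails if it takes over 48 s, if anything falls off the work surface, if the arm or the gripper's body presses on something with over 40 N, if the wrist force passes 120 N, or if a joint passes its speed limit or range.

## Working session

There is one attempt and no reset: what is moved stays moved. The work goes in short steps, Python scripts to look and compute and a shell command to move; the robot and the scene stay as the last step left them, time stands still between calls to the robot, and variables do not carry over. Pictures are saved under pics/ and viewed, at most 10 in all, crops included, and the job is handed in when it is done.

```bash
mkdir -p pics; ls
cat > h.py <<'E'
import numpy as np, cv2
from plant import telemetry, viewer, models
from scipy.spatial.transform import Rotation as R
def camT(n,s=None):
    c=viewer.calibration(n)
    if 'T' in c: return c,np.array(c['T'])
    s=s or telemetry.get_state()
    T=np.eye(4);T[:3,:3]=R.from_euler('xyz',s['eef_rot'],degrees=True).as_matrix();T[:3,3]=s['tcp_pos']
    return c,T@np.array(c['T_tool_cam'])
def ray(n,px,z,s=None):
    c,T=camT(n,s)
    K=np.array([[c['fx'],0,c['cx']],[0,c['fy'],c['cy']],[0,0,1.]])
    p=cv2.undistortPoints(np.array([[px]],float),K,np.array([c['k1'],0,0,0.]))[0,0]
    d=T[:3,:3]@np.array([p[0],p[1],1]);o=T[:3,3]
    return o+d*(z-o[2])/d[2]
def proj(n,P,s=None):
    c,T=camT(n,s); q=np.linalg.inv(T)@np.append(P,1);x,y=q[:2]/q[2];f=1+c['k1']*(x*x+y*y)
    return np.array([c['fx']*x*f+c['cx'],c['fy']*y*f+c['cy']])
def snap(n,f):
    s=telemetry.get_state();im=viewer.capture(n);cv2.imwrite('pics/'+f,im[:,:,::-1]);return s,im
E
python3 - <<'E'
from h import *
print(telemetry.get_state())
for n in('top','side'):
    snap(n,n+'0.png')
    c,T=camT(n);print(n,T[:3,3].round(3),T[:3,2].round(2))
H=dict(unit=.085,cap1=.096,cap2=.096,cap3=.096,cap4=.096,bottle=.13,cup=.1,torch=.115,handpiece=.04,shell1=.01)
for t,z in H.items():
    for d in models.find_in('top',t)[:5]: print(t,round(d['p'],2),np.round(d['position']),ray('top',d['position'],z).round(3))
E
```

```text
pics
{'time_s': 0.0, 'joints': array([-5.08721013e+01,  2.05909312e+01,  6.33809598e-01, -2.12168573e-02,
       -7.01350404e+01, -1.65062048e+01]), 'qd': array([-0.11082373, -0.11206933,  0.00022675, -0.06379691, -0.04952729,
        0.01304044]), 'joint_torque': array([ 4.46336317e-04, -5.82717705e+01,  2.93055207e+01,  6.99754760e+00,
        6.86664323e-03, -1.55706061e-04]), 'tcp_pos': array([ 0.2594278 , -0.62264034,  0.23362518]), 'eef_rot': array([ 1.79905969e+02, -7.06446868e-03, -1.57385526e+02]), 'contact_force': array([-0.19019869,  0.73774047, -0.24311527]), 'moment': array([ 0.0058627 , -0.01182549, -0.04276283]), 'gripper_force': 0.0, 'gripper_width': 0.08750041266439679}
top [0.419 0.022 0.926] [ 0.22  0.03 -0.98]
side [ 0.543 -0.729  0.874] [ 0.06  0.7  -0.71]
unit 0.94 [352. 222.] [ 0.591 -0.116  0.085]
cap1 0.6 [325. 226.] [ 0.572 -0.057  0.096]
cap1 0.53 [341. 232.] [ 0.562 -0.093  0.096]
cap1 0.51 [356. 237.] [ 0.556 -0.129  0.096]
cap2 0.6 [325. 226.] [ 0.572 -0.057  0.096]
cap2 0.53 [341. 232.] [ 0.562 -0.093  0.096]
cap2 0.51 [356. 237.] [ 0.556 -0.129  0.096]
cap3 0.6 [325. 226.] [ 0.572 -0.057  0.096]
cap3 0.53 [341. 232.] [ 0.562 -0.093  0.096]
cap3 0.51 [356. 237.] [ 0.556 -0.129  0.096]
cap4 0.6 [325. 226.] [ 0.572 -0.057  0.096]
cap4 0.53 [341. 232.] [ 0.562 -0.093  0.096]
cap4 0.51 [356. 237.] [ 0.556 -0.129  0.096]
bottle 0.5 [371. 248.] [ 0.532 -0.156  0.13 ]
bottle 0.45 [336. 174.] [ 0.684 -0.063  0.13 ]
cup 0.7 [394. 208.] [ 0.633 -0.207  0.1  ]
cup 0.45 [338. 232.] [ 0.56  -0.087  0.1  ]
torch 0.77 [260. 187.] [0.633 0.098 0.115]
torch 0.22 [326. 221.] [ 0.58  -0.055  0.115]
handpiece 0.62 [427. 262.] [ 0.53  -0.314  0.04 ]
```

View pics/top0.png

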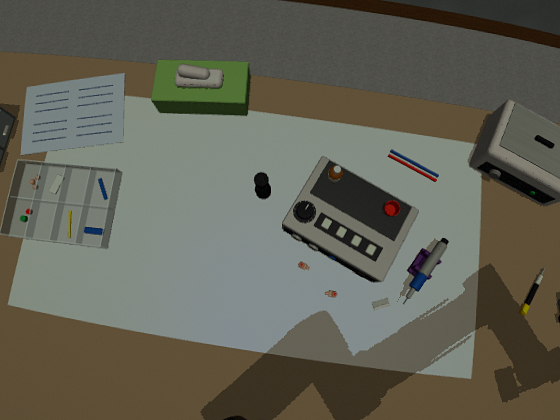

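Run:
```python
from h import *
d=ray('top',(304,211),.101); k4=ray('top',(371,248.5),.096);k1=ray('top',(326.5,224),.096)
print(d,k1,k4,np.linalg.norm(d-k4)) # 170
v=(d-k4)[:2];print('unit yaw',np.degrees(np.arctan2(v[1],v[0]))-90)
c=viewer.calibration('wrist');print(c)
```

```text
[ 0.59699612 -0.00579891  0.101     ] [ 0.57606187 -0.05943267  0.096     ] [ 0.53573332 -0.16370092  0.096     ] 0.16944372282053533
unit yaw -21.205250205234762
{'fx': 322.46187564922934, 'fy': 322.46187564922934, 'cx': 280.83651750441453, 'cy': 212.02154011851164, 'k1': -0.043832938111812964, 'T_tool_cam': array([[ 3.53561962e-04, -9.67570992e-01, -2.52598993e-01,
         6.73130193e-02],
       [ 9.99999925e-01,  3.81510858e-04, -6.16665297e-05,
        -1.31772779e-03],
       [ 1.56036004e-04, -2.52598952e-01,  9.67571054e-01,
        -1.49015893e-01],
       [ 0.00000000e+00,  0.00000000e+00,  0.00000000e+00,
         1.00000000e+00]])}
```

View pics/side0.png

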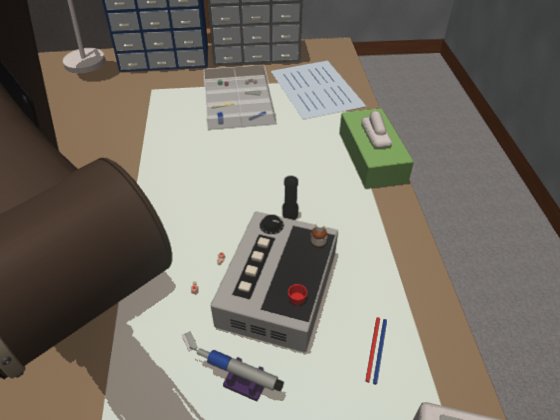

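```bash
python3 -m handwheel '[{"grip":1,"travel":[-1,0.68,0],"spin":0},{"grip":1,"travel":[-1,0.68,0],"spin":0},{"grip":1,"travel":[-1,0.68,0],"spin":0},{"grip":1,"travel":[-1,0.68,0],"spin":0},{"grip":1,"travel":[-1,0.68,0],"spin":0},{"grip":1,"travel":[-1,0.68,0],"spin":0},{"grip":1,"travel":[-1,0.68,0],"spin":0},{"grip":1,"travel":[-1,0.68,0],"spin":0}]' 10
python3 -m handwheel '[{"grip":1,"travel":[-1,0.68,0],"spin":0},{"grip":1,"travel":[-1,0.68,0],"spin":0},{"grip":1,"travel":[-1,0.68,0],"spin":0},{"grip":1,"travel":[-1,0.68,0],"spin":0},{"grip":1,"travel":[-1,0.68,0],"spin":0},{"grip":1,"travel":[-1,0.68,0],"spin":0},{"grip":1,"travel":[-1,0.68,0],"spin":0},{"grip":1,"travel":[-1,0.68,0],"spin":0}]'
python3 -m handwheel '[{"grip":1,"travel":[-1,0.68,0],"spin":0},{"grip":1,"travel":[-1,0.68,0],"spin":0},{"grip":1,"travel":[-1,0.68,0],"spin":0},{"grip":1,"travel":[-1,0.68,0],"spin":0},{"grip":1,"travel":[0,0,0.2],"spin":1},{"grip":1,"travel":[0,0,0.2],"spin":1},{"grip":1,"travel":[0,0,0.2],"spin":1},{"grip":1,"travel":[0,0,0.2],"spin":1}]'
python3 -m handwheel '[{"grip":1,"travel":[0,0,0.2],"spin":1},{"grip":1,"travel":[0,0,0.2],"spin":1},{"grip":1,"travel":[0,0,0.1],"spin":1},{"grip":1,"travel":[0,0,0],"spin":1},{"grip":1,"travel":[0,0,0],"spin":0.75},{"grip":1,"travel":[0,0,0],"spin":0}]'
```

```text
time_s: 1.6
tcp_pos: [0.3924, -0.4198, 0.2348]
eef_rot: [-180.0, 0.0, -157.4]
contact_force: [0.4, 0.2, 0.1]
gripper_width: 0.0129
gripper_force: 0.0
time_s: 2.6
tcp_pos: [0.5247, -0.2173, 0.2348]
eef_rot: [-180.0, 0.0, -157.4]
contact_force: [0.7, -0.2, 0.4]
gripper_width: 0.0005
gripper_force: 0.0
time_s: 3.6
tcp_pos: [0.5904, -0.1168, 0.2145]
eef_rot: [180.0, 0.0, -177.5]
contact_force: [-0.4, -0.6, -0.3]
gripper_width: 0.0003
gripper_force: 0.0
time_s: 4.35
tcp_pos: [0.5904, -0.1169, 0.2021]
eef_rot: [180.0, 0.0, 158.9]
contact_force: [-0.4, 0.1, 1.0]
gripper_width: 0.0004
gripper_force: 0.0
```

Run:
```python
from h import *
s,im=snap('wrist','w1.png')
for t in('cap1','unit'):
    for d in models.find_in('wrist',t)[:6]: print(t,round(d['p'],2),np.round(d['position'],1),ray('wrist',d['position'],.096,s).round(4))
hsv=cv2.cvtColor(im,cv2.COLOR_RGB2HSV)
m=((hsv[...,2]>150)&(hsv[...,1]<90)).astype(np.uint8)
n,l,st,ce=cv2.connectedComponentsWithStats(m)
for i in range(1,n):
    if st[i,4]>150: print(st[i],ce[i].round(1),ray('wrist',ce[i],.096,s).round(4))
```

```text
cap1 0.93 [248.9 171.7] [ 0.5503 -0.1293  0.096 ]
cap1 0.72 [298.5 172.4] [ 0.565  -0.0928  0.096 ]
cap1 0.71 [202.3 167.2] [ 0.5337 -0.1624  0.096 ]
cap1 0.66 [343.3 171.1] [ 0.5768 -0.0593  0.096 ]
unit 0.8 [289.  169.9] [ 0.5604 -0.0992  0.096 ]
[     0      0    560    266 104742] [273.  104.4] [ 0.5097 -0.0929  0.096 ]
[193 156  22  27 553] [203.8 169.2] [ 0.5355 -0.1619  0.096 ]
[239 158  23  27 590] [250.2 170.8] [ 0.5501 -0.1281  0.096 ]
[287 159  22  27 581] [297.4 171.9] [ 0.5643 -0.0935  0.096 ]
[334 160  23  27 558] [344.5 172.6] [ 0.5782 -0.0587  0.096 ]
[  34  295  108   35 2966] [ 87.  309.5] [ 0.6123 -0.3146  0.096 ]
[ 421  295  108   37 3557] [474.  312.4] [0.7418 0.0126 0.096 ]
[ 48 413 120   7 567] [115.9 416.4] [ 0.7304 -0.3515  0.096 ]
```

View pics/w1.png

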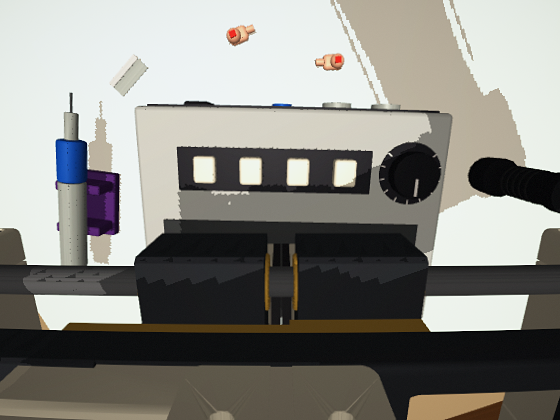

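```bash
python3 -m handwheel '[{"grip":1,"travel":[0,0,0],"spin":0.28},{"grip":1,"travel":[0.66,1,0],"spin":0},{"grip":1,"travel":[0.66,1,0],"spin":0},{"grip":1,"travel":[0,0,0.9],"spin":0},{"grip":1,"travel":[0,0,0.9],"spin":0},{"grip":1,"travel":[0,0,0.9],"spin":0},{"grip":1,"travel":[0,0,0.8],"spin":0},{"grip":1,"travel":[0,0,0],"spin":0}]'
python3 - <<'E'
from h import *
s,im=snap('wrist','w2.png'); print(s['tcp_pos'],s['eef_rot'])
for d in models.find_in('wrist','cap1')[:6]: print(round(d['p'],2),np.round(d['position'],1),ray('wrist',d['position'],.096,s).round(4))
snap('side','s2.png')
i=cv2.imread('pics/s2.png')[190:330,190:360]; cv2.imwrite('pics/s2c.png',cv2.resize(i,None,fx=4,fy=4,interpolation=2))
for k in range(4):
  P=np.array([.5788,-.0583,.096])-.038*k*np.array([.3827,.9239,0]); print(proj('wrist',P,s),proj('side',P))
print(proj('wrist',s['tcp_pos']+[0,0,-.008],s))
E
```

```text
time_s: 5.5
tcp_pos: [0.578, -0.0582, 0.1132]
eef_rot: [-179.9, -0.2, 157.4]
contact_force: [0.5, 0.4, 0.6]
gripper_width: 0.0004
gripper_force: 0.0
[ 0.5780013  -0.05823397  0.11319623] [-1.79906499e+02 -1.50547253e-01  1.57438866e+02]
0.94 [281.5 237. ] [ 0.5695 -0.0551  0.096 ]
0.83 [ 87.9 246.3] [ 0.5334 -0.1571  0.096 ]
0.78 [144.2 236.8] [ 0.5406 -0.1247  0.096 ]
[282.62853497 253.87506235] [263.18148713 240.67399839]
[213.90527325 253.81187229] [257.19414705 254.423332  ]
[146.02409938 253.58101541] [250.90068403 268.87499346]
[ 79.80902153 253.18256675] [244.27899011 284.07964493]
[282.23688499 259.10056723]
```

View pics/w2.png

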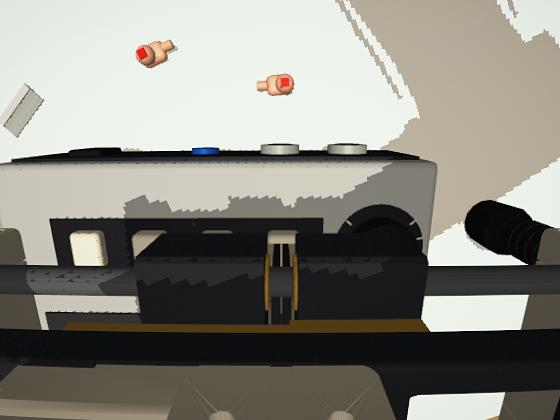

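View pics/s2c.png

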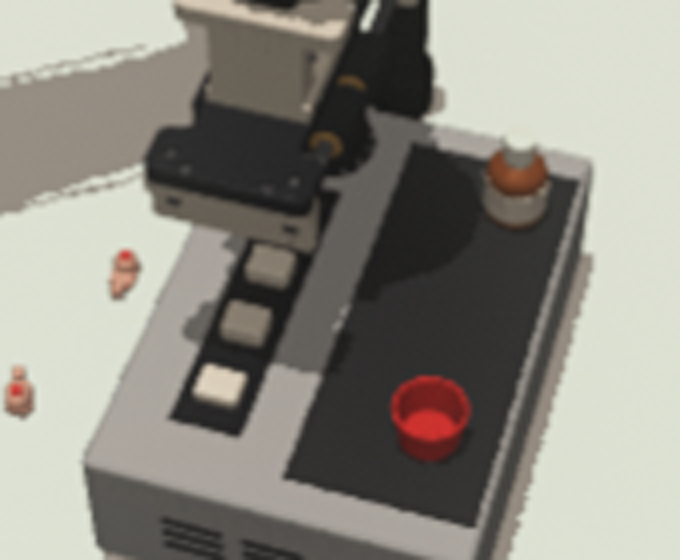

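The wrist picture shows key 1 between the fingertips at col 282. Key 4 is at (87,249) and the dial is to the right of the gripper. The side crop shows keys 2–4 clear of the gripper, with the body well above the deck. Next I'll lower 2 mm at a time and read the force.

```bash
python3 -m handwheel '[{"grip":1,"travel":[0,0,0],"spin":0},{"grip":1,"travel":[0,0,0],"spin":0}]'
python3 -m handwheel '[{"grip":1,"travel":[0,0,0.1],"spin":0},{"grip":1,"travel":[0,0,0.1],"spin":0},{"grip":1,"travel":[0,0,0],"spin":0}]'; python3 -c "
from h import *
s=telemetry.get_state();print(s['tcp_pos'],s['contact_force'])"
```

```text
time_s: 5.9
tcp_pos: [0.5794, -0.058, 0.1153]
eef_rot: [180.0, 0.1, 157.5]
contact_force: [0.7, 0.3, -0.6]
gripper_width: 0.0005
gripper_force: 0.0
time_s: 6.28
tcp_pos: [0.5788, -0.0581, 0.1092]
eef_rot: [-180.0, -0.0, 157.5]
contact_force: [0.0, -0.5, -0.0]
gripper_width: 0.0004
gripper_force: 0.0
[ 0.578809   -0.05812196  0.1091962 ] [ 0.02124706 -0.46213507 -0.03222308]
```

```bash
python3 -m handwheel '[{"grip":1,"travel":[0,0,0.1],"spin":0},{"grip":1,"travel":[0,0,0.1],"spin":0},{"grip":1,"travel":[0,0,0.06],"spin":0},{"grip":1,"travel":[0,0,0.02],"spin":0},{"grip":1,"travel":[0,0,0],"spin":0}]'; for i in 1 2; do python3 -m handwheel '[{"grip":1,"travel":[0,0,0],"spin":0}]'; done
```

```text
time_s: 6.9
tcp_pos: [0.5791, -0.0581, 0.1027]
eef_rot: [180.0, 0.0, 157.5]
contact_force: [-1.1, 0.3, 1.9]
gripper_width: 0.0003
gripper_force: 1.2
time_s: 7.02
tcp_pos: [0.579, -0.0581, 0.1027]
eef_rot: [180.0, 0.0, 157.5]
contact_force: [-0.6, 0.9, 2.6]
gripper_width: 0.0004
gripper_force: 1.3
time_s: 7.15
tcp_pos: [0.5791, -0.0581, 0.1026]
eef_rot: [180.0, 0.0, 157.5]
contact_force: [-0.8, -0.3, 3.7]
gripper_width: 0.0008
gripper_force: 1.3
```

```bash
python3 -m handwheel '[{"grip":1,"travel":[0,0,-0.4],"spin":0},{"grip":1,"travel":[0,-0.76,0],"spin":0},{"grip":1,"travel":[0,-0.76,0],"spin":0},{"grip":1,"travel":[0,0,0],"spin":0},{"grip":1,"travel":[0,0,0.2],"spin":0},{"grip":1,"travel":[0,0,0.12],"spin":0},{"grip":1,"travel":[0,0,0.08],"spin":0},{"grip":1,"travel":[0,0,0],"spin":0}]'; for i in 1 2 3; do python3 -m handwheel '[{"grip":1,"travel":[0,0,0],"spin":0}]'; done
```

```text
time_s: 8.15
tcp_pos: [0.5643, -0.0932, 0.1024]
eef_rot: [-180.0, -0.0, 157.5]
contact_force: [-1.5, -1.2, 2.9]
gripper_width: 0.0002
gripper_force: 1.3
time_s: 8.28
tcp_pos: [0.5644, -0.0931, 0.1026]
eef_rot: [-180.0, -0.0, 157.5]
contact_force: [-1.1, -0.3, 3.0]
gripper_width: 0.0004
gripper_force: 1.3
time_s: 8.4
tcp_pos: [0.5644, -0.0931, 0.1027]
eef_rot: [-180.0, -0.0, 157.5]
contact_force: [-1.3, -0.8, 3.0]
gripper_width: 0.0007
gripper_force: 1.3
time_s: 8.52
tcp_pos: [0.5644, -0.0931, 0.1026]
eef_rot: [180.0, -0.0, 157.5]
contact_force: [-3.0, -0.5, 3.0]
gripper_width: 0.0006
gripper_force: 1.3
```

Key 2 is up as well, so on to key 3.

```bash
python3 -m handwheel '[{"grip":1,"travel":[0,0,-0.4],"spin":0},{"grip":1,"travel":[0,-0.76,0],"spin":0},{"grip":1,"travel":[0,-0.76,0],"spin":0},{"grip":1,"travel":[0,0,0],"spin":0},{"grip":1,"travel":[0,0,0.2],"spin":0},{"grip":1,"travel":[0,0,0.12],"spin":0},{"grip":1,"travel":[0,0,0.08],"spin":0},{"grip":1,"travel":[0,0,0],"spin":0}]'; for i in 1 2 3; do python3 -m handwheel '[{"grip":1,"travel":[0,0,0],"spin":0}]'; done
```

```text
time_s: 9.52
tcp_pos: [0.5498, -0.1282, 0.1024]
eef_rot: [-180.0, -0.0, 157.5]
contact_force: [-0.9, -1.9, 1.5]
gripper_width: 0.0004
gripper_force: 1.3
time_s: 9.65
tcp_pos: [0.5498, -0.1282, 0.1026]
eef_rot: [-180.0, -0.0, 157.5]
contact_force: [-1.9, -0.5, 2.8]
gripper_width: 0.0006
gripper_force: 1.3
time_s: 9.78
tcp_pos: [0.5498, -0.1282, 0.1026]
eef_rot: [-180.0, -0.0, 157.5]
contact_force: [-1.6, -0.8, 2.9]
gripper_width: 0.0007
gripper_force: 1.3
time_s: 9.9
tcp_pos: [0.5499, -0.1282, 0.1026]
eef_rot: [180.0, -0.0, 157.5]
contact_force: [-1.7, -0.0, 2.7]
gripper_width: 0.0005
gripper_force: 1.3
```

```bash
python3 -m handwheel '[{"grip":1,"travel":[0,0,-0.4],"spin":0},{"grip":1,"travel":[0,-0.76,0],"spin":0},{"grip":1,"travel":[0,-0.76,0],"spin":0},{"grip":1,"travel":[0,0,0],"spin":0},{"grip":1,"travel":[0,0,0.2],"spin":0},{"grip":1,"travel":[0,0,0.12],"spin":0},{"grip":1,"travel":[0,0,0.08],"spin":0},{"grip":1,"travel":[0,0,0],"spin":0}]'; for i in 1 2 3; do python3 -m handwheel '[{"grip":1,"travel":[0,0,0],"spin":0}]'; done
```

```text
time_s: 10.9
tcp_pos: [0.5353, -0.1631, 0.1023]
eef_rot: [-180.0, -0.0, 157.5]
contact_force: [0.1, 0.7, -0.1]
gripper_width: 0.0002
gripper_force: 0.0
time_s: 11.02
tcp_pos: [0.5355, -0.1632, 0.1026]
eef_rot: [-180.0, -0.0, 157.5]
contact_force: [0.6, 0.5, 0.3]
gripper_width: 0.0004
gripper_force: 0.0
time_s: 11.15
tcp_pos: [0.5355, -0.1633, 0.1027]
eef_rot: [180.0, 0.0, 157.5]
contact_force: [-0.1, 0.3, 0.5]
gripper_width: 0.0008
gripper_force: 0.0
time_s: 11.28
tcp_pos: [0.5354, -0.1634, 0.1027]
eef_rot: [180.0, 0.0, 157.5]
contact_force: [0.8, -0.1, -0.1]
gripper_width: 0.0009
gripper_force: 0.0
```

No contact at that height, so key 4 looks latched. I'll go down to feel it at its latched height.

```bash
python3 -m handwheel '[{"grip":1,"travel":[0,0,0.08],"spin":0},{"grip":1,"travel":[0,0,0.04],"spin":0},{"grip":1,"travel":[0,0,0],"spin":0}]'; for i in 1 2; do python3 -m handwheel '[{"grip":1,"travel":[0,0,0],"spin":0}]'; done
```

```text
time_s: 11.65
tcp_pos: [0.5355, -0.1634, 0.0997]
eef_rot: [180.0, 0.0, 157.5]
contact_force: [0.1, 0.1, 2.6]
gripper_width: 0.0004
gripper_force: 1.5
time_s: 11.78
tcp_pos: [0.5356, -0.1634, 0.0998]
eef_rot: [180.0, 0.0, 157.5]
contact_force: [0.3, 0.4, 2.5]
gripper_width: 0.0005
gripper_force: 1.5
time_s: 11.9
tcp_pos: [0.5355, -0.1634, 0.0997]
eef_rot: [180.0, 0.0, 157.5]
contact_force: [0.4, 0.5, 1.8]
gripper_width: 0.0006
gripper_force: 1.5
```

```bash
python3 -m handwheel '[{"grip":1,"travel":[0,0,-0.2],"spin":0},{"grip":1,"travel":[0,0,-0.12],"spin":0},{"grip":1,"travel":[0,0,0],"spin":0},{"grip":1,"travel":[0,0,0.2],"spin":0},{"grip":1,"travel":[0,0,0.12],"spin":0},{"grip":1,"travel":[0,0,0.08],"spin":0},{"grip":1,"travel":[0,0,0.04],"spin":0},{"grip":1,"travel":[0,0,0],"spin":0}]'; python3 -m handwheel '[{"grip":1,"travel":[0,0,0.02],"spin":0},{"grip":1,"travel":[0,0,0],"spin":0}]';python3 -m handwheel '[{"grip":1,"travel":[0,0,0.02],"spin":0},{"grip":1,"travel":[0,0,0],"spin":0}]'
```

```text
time_s: 12.9
tcp_pos: [0.5352, -0.1634, 0.0969]
eef_rot: [-180.0, -0.0, 157.5]
contact_force: [-2.6, 2.1, 6.9]
gripper_width: 0.0002
gripper_force: 3.4
time_s: 13.15
tcp_pos: [0.5352, -0.1634, 0.0969]
eef_rot: [-180.0, 0.0, 157.5]
contact_force: [-4.1, 2.8, 10.7]
gripper_width: 0.0006
gripper_force: 5.3
time_s: 13.4
tcp_pos: [0.5352, -0.1634, 0.0968]
eef_rot: [-180.0, 0.0, 157.5]
contact_force: [-5.6, 3.5, 14.1]
gripper_width: 0.0003
gripper_force: 7.3
```

At 14 N with no further motion, the key is on its stop. I'll let go and back off to the first viewpoint.

```bash
python3 -m handwheel '[{"grip":1,"travel":[0,0,-0.2],"spin":0},{"grip":1,"travel":[0,0,-0.4],"spin":0},{"grip":1,"travel":[0,0,-0.9],"spin":0},{"grip":1,"travel":[0,0,-0.9],"spin":0},{"grip":1,"travel":[0,0,-0.9],"spin":0},{"grip":1,"travel":[0,0,-0.95],"spin":0},{"grip":1,"travel":[-0.66,1,0],"spin":0},{"grip":1,"travel":[-0.66,1,0],"spin":0}]'
python3 -m handwheel '[{"grip":1,"travel":[0,0.5,0],"spin":0},{"grip":1,"travel":[0,0,0],"spin":0},{"grip":1,"travel":[0,0,0],"spin":0}]'
python3 - <<'E'
from h import *
s,im=snap('wrist','w3.png')
def caps(f):
    im=cv2.imread(f);hsv=cv2.cvtColor(im,cv2.COLOR_BGR2HSV)
    m=((hsv[...,2]>150)&(hsv[...,1]<90)).astype(np.uint8)
    n,l,st,ce=cv2.connectedComponentsWithStats(m)
    for i in range(1,n):
        if 300<st[i,4]<900: print(st[i],ce[i].round(1))
caps('pics/w1.png');caps('pics/w3.png')
for t in ('cap1','bottle','cup'): print(t,[(round(d['p'],2),np.round(d['position'])) for d in models.find_in('wrist',t)[:4]])
a=cv2.imread('pics/w1.png')[140:205,170:400];b=cv2.imread('pics/w3.png')[140:205,170:400]
cv2.imwrite('pics/cmp.png',cv2.resize(np.vstack([a,b]),None,fx=3.4,fy=3.4,interpolation=2))
snap('side','s3.png')
a=cv2.imread('pics/side0.png')[190:330,200:350];b=cv2.imread('pics/s3.png')[190:330,200:350]
cv2.imwrite('pics/cmps.png',cv2.resize(np.hstack([a,b]),None,fx=2.6,fy=2.6,interpolation=2))
E
```

```text
time_s: 14.4
tcp_pos: [0.5857, -0.1296, 0.2028]
eef_rot: [180.0, 0.1, 157.4]
contact_force: [0.5, -0.9, 0.4]
gripper_width: 0.0002
gripper_force: 0.0
time_s: 14.78
tcp_pos: [0.5891, -0.1186, 0.2018]
eef_rot: [-180.0, -0.0, 157.5]
contact_force: [-0.7, -0.1, 1.6]
gripper_width: 0.0005
gripper_force: 0.0
[193 156  22  27 553] [203.8 169.2]
[239 158  23  27 590] [250.2 170.8]
[287 159  22  27 581] [297.4 171.9]
[334 160  23  27 558] [344.5 172.6]
[ 48 413 120   7 567] [115.9 416.4]
[193 159  23  28 586] [204.4 172.7]
[241 159  22  28 591] [251.5 172.2]
[288 159  22  27 574] [298.8 172.1]
[335 159  23  27 563] [346.2 171.7]
[ 48 413 120   7 559] [115.8 416.5]
cap1 [(0.9, array([299., 173.])), (0.78, array([345., 171.])), (0.76, array([252., 173.])), (0.62, array([208., 172.]))]
bottle []
cup []
```

View pics/cmp.png

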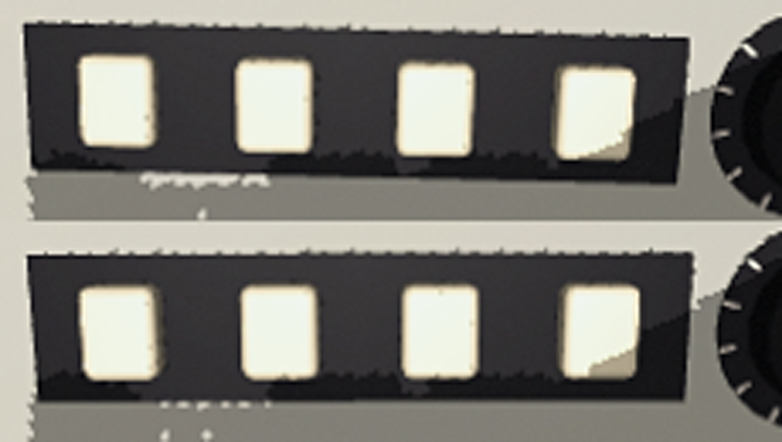

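View pics/cmps.png

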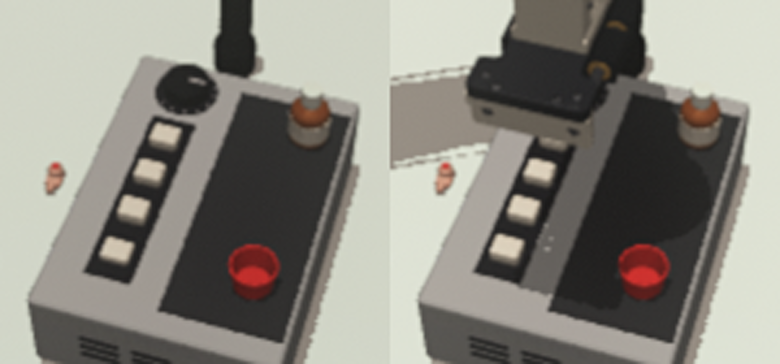

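The before/after crops show all four caps standing alike. In the wrist picture key 4, at (204,172), now shows a larger top and matches the row spacing, and in the side view it stands higher. The bottle, cup and visible shell have not moved.

```bash
python3 -c "
from plant import close_job; print(close_job())"
```

```text
the job is handed in; nothing more can be done
None
```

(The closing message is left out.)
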